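# Mount the document camera on its tapered dovetail base

### The job

Mount the document camera on its dovetail base: set its shoe on the base's bare deck in front of the way, slide it in under the two cheeks, and push it on along the way with a firm but not rough push (about a dozen newtons) until it is wedged tight, then let go and leave it standing there. Leave the other things on the counter where they are, and do not force the cheeks.

Things in the scene. Friction and masses are not known exactly. Their poses are not given: they have to be found in the camera images.
- camera: Small document camera, loose, 0.26 to 0.49 kg, standing upright on its steel shoe. Origin: centre of the shoe's flat sole; z up, x towards the camera head, the end that goes into the way first. The shoe is 80 mm long (x -40 to +40), 14 mm thick, dovetailed (flanks lean in 30 degrees towards the top) and tapered in plan, 4 degrees a side.
- toe (a point): Middle of the shoe's front edge, at the sole (camera x = +40 mm). The sole is 46 mm wide here and 57 mm at the back.
- heel (a point): Middle of the back face of the heel tab, an upright steel tab across the back end of the shoe (camera x -40 to -30 mm), 36 mm wide in y, reaching 26 mm above the sole; this point is 13 mm above the sole. A good place to push against with shut fingers.
- stem (a point): Point 55 mm above the sole inside the camera's stem: the black upright block to grip by its two y faces, 26 mm wide in y, 40 mm in x, centred over the origin, from 14 to 70 mm above the sole.
- head (a point): Centre of the round camera head, 42 mm across, 36 to 73 mm above the sole, at camera x = +112 mm. A folded arm 18 mm wide joins it to the stem, 51 to 65 mm above the sole.
- base: Aluminium base, screwed to the counter. Origin: centre of its underside; x along the way in the direction the camera slides in, z up. Plate 230 (x) by 120 (y) by 12 mm. On it, from x = 0 to 92 mm, stand two leaning cheeks 16 to 20 mm tall: the dovetail way, along y = 0, narrowing with x like the shoe, open at both ends, no end stop. The shoe can only enter it by sliding from the mouth, x = 0.
- deck (a point): Point on the bare flat deck in front of the way (base x = -55 mm), on the plate's top, 12 mm above the underside. The deck spans base x -115 to 0, open above and level with the way's floor; set the shoe down here.
- mouth (a point): Middle of the way's mouth, on its floor (base x = 0). The shoe enters with 3.5 to 5.5 mm of play to each side, dwindling as it goes in. It starts to bind with the camera's origin anywhere from 10 to 42 mm past this point, different each time since the +y cheek is adjustable; from there the resistance grows by about 5 to 10 N per mm.
- way_end (a point): Far end of the way, on its floor (base x = 92 mm). A push of 10 to 15 N along the way, low on the heel tab, wedges the shoe properly, and friction then holds it when let go. A push high on the released stem only tips the shoe in the way and jams it askew.
- gib: The adjustable cheek on the base's +y side: strip 92 mm long, 16 mm tall, on stiff spring washers (60 N per mm sideways), backed by a strip with three small screws. Its origin coincides with the base's within 3 mm. It carries over 4 N from a properly wedged shoe, and is overstrained above 25 N.
- cheek: The solid cheek on the base's -y side, 92 mm long, 16 mm tall; its origin coincides with the base's. Overstrained if the camera presses on it with over 25 N.
- mug: White ceramic mug, 80 mm across, 92 mm tall; origin under its centre. Not to be moved.
- can: Drinks can, 66 mm across, 115 mm tall; origin under its centre. Not to be moved.
- bell: Steel desk bell, 72 mm across, 50 mm tall; origin under its centre. Not to be moved.
- tape: Roll of tape lying flat, 56 mm across, 19 mm tall; origin under its centre. Not to be moved.
- stapler: Black and grey stapler, 135 mm long (its own x), 34 mm wide, 55 mm tall; origin under its centre. Not to be moved.
- marker: White board marker lying on its side, 131 mm long (its own x), 18 mm thick; origin under its centre. Not to be moved.
- eraser: Black board eraser, 125 (its own x) by 50 by 30 mm; origin under its centre. Not to be moved.
Mind the look-alikes: they are no part of the job. What is shaped like the camera but pink is not meant.

How it is judged:
By the outcome, as a careful person would: the job done as asked, in the order asked, and still so for the second after the job is handed in, with the robot touching nothing.
It also fails if it takes over 72 s, if anything falls off the work surface, if the arm or the gripper's body presses on something with over 40 N, if the wrist force passes 120 N, or if a joint passes its speed limit or range.

### The arm

A 6-joint arm with a two-finger parallel gripper is mounted at the origin on the work surface. World frame = base frame: x ahead of the robot, y to its left, z up, the work surface at z = 0. Lengths are in mm, angles in rad, forces in N, time in s.
With the tool pointing down it reaches from about 225 to 875 mm from the base axis. Payload 3.4 kg.
Tool frame: the origin (TCP) lies at the very end of the fingers, on their centre line; the grasp point (between the pads) lies 19 mm behind it; z points along the fingers, y is the line along which they close (so a half turn about z gives the same grasp; the last joint's range is limited). The gripper opens to 85 mm and grips with 20 to 120 N. Pads are 22 mm wide; open, the fingers measure 114 mm over their backs; the gripper's body (76 mm by 85 mm) begins 54 mm behind the grasp point. The pads swing forward as they close: fully open they stand 13 mm farther back than shut.
Start: joints at [-1.276, 0.276, 1.505, -0, 1.361, -0.121], TCP at [232.258, -526.041, 231.328] pointing down, gripper open.
Joint ranges: [-2.89, 2.89], [-0.75, 2.08], [0.22, 2.7], [-1.18, 4.32], [0.11, 2.71], [-2.7, 2.7]. Speed limits (rad/s): [2.57, 2.57, 3.14, 3.14, 3.14, 3.14].

### API

Orientations are given as a unit quaternion [w, x, y, z].
In Python, from plant import env gives the robot as it stands.
- The arm moves only by the tool servo_tool, never from a script. Its argument "increments" is a list of rows, each a list of 5 numbers: the shift along the world's x, y, z in units of 30 mm (1.0 is 30 mm), then the turn about the world's z in units of 6 degrees (1.0 is 6 degrees), then the opening, from -1 (shut) to 1 (fully open). A call has 1 to 10 rows; each row is the pose to reach, as a shift and turn from the pose commanded when the call began; what a row does not reach only later rows make up. A row lasts 1/8 s, in which the tool goes at most 62.5 mm and 10.7 degrees, less where a joint would pass 70% of its speed; a pose out of reach is approached as far as the arm can. A call with a gripper value outside its range is refused whole. The fingers move at their own pace and stop on an object; the grip force is fixed at half the most. Time passes only in rows, so rows that repeat a pose let the fingers close. It gives the time, the measured TCP pose, the force, the opening and the grip force at its end, in the units of the state.
- env.state(): the state, without advancing time (a new reading comes with each control period).
- env.read_camera(name): name is "scene" or "top" or "wrist"; returns a dict with "pixels" (480x640x3 uint8, red, green, blue), "depth" (480x640 float32, mm along the optical axis (not along the pixel's ray), 0 where there is no reading), "fx", "fy", "cx", "cy" (pixels), "cam_to_world" (4x4, takes a point from camera to world coordinates). Camera axes: x right, y up, looking along -z (the intrinsics and any distortion apply to the point x, -y, -z); pixel columns grow to the right and rows downward; lengths in mm; the calibration is good to about 2 mm. A picture is of the moment at which its call begins.
- env.hand_in(): hands the job in; it is judged then, once.
The state is a dict: "time_s": time; "joint_positions": joint angles; "joint_velocities": joint speeds; "effort": joint torques, N m; "position": TCP position; "tool_rot": TCP orientation; "force": force on the tool from outside, world axes, zero at the start; "wrist_torque": the same for the moment, N m; "grip_width": opening from 0.0 (shut) to 1.0 (fully open); "finger_force": force on a finger pad.
Only numpy, scipy, OpenCV 4.12 (cv2) and the standard library are available. Lean on these libraries where they do the work, as an engineer would, in place of code of your own. Each camera call takes 0.05 s, during which the arm holds its last target. There are 200 camera calls.

## Working session

There is one attempt and no reset: what is moved stays moved. The work goes in short steps, Python scripts to look and compute and a tool call to move; the robot and the scene stay as the last step left them, time stands still between calls to the robot, and variables do not carry over. Pictures are saved under pics/ and viewed, at most 10 in all, crops included, and the job is handed in when it is done.

Besides the shell and the picture viewer there is one more tool, called after "Emit:" by a JSON object that holds its "fn" and its "kwargs", one argument or row to a line. servo_tool: Moves the arm, as the interface text tells. Its arguments: {"type":"object","properties":{"increments":{"type":"array"}},"required":["increments"]}

```bash
mkdir -p pics; cat > h.py <<'E'
import numpy as np, cv2
from plant import env
def cloud(c):
    d=c["depth"]; v,u=np.mgrid[0:480,0:640]
    P=np.stack([(u-c["cx"])/c["fx"]*d,-(v-c["cy"])/c["fy"]*d,-d,np.ones_like(d)],-1)
    W=P@np.array(c["cam_to_world"]).T
    W[d==0]=np.nan
    return W[...,:3]
def shot(n,f):
    c=env.read_camera(n); cv2.imwrite(f"pics/{f}.png",c["pixels"][...,::-1]); np.savez(f"/tmp/{f}.npz",W=cloud(c),px=c["pixels"],M=np.array(c["cam_to_world"]),k=np.array([c["fx"],c["fy"],c["cx"],c["cy"]])); return c
E
python3 - <<'E'
from h import *
for n in("top","scene"):
    c=shot(n,n+"0"); print(n,c["fx"],c["cx"],c["cy"],np.round(c["cam_to_world"],3).tolist(),[k for k in c])
print(env.state())
E
```

```text
top 512.9159073013068 322.5531293665423 240.41519126594457 [[-0.027, 0.992, -0.127, 372.629], [-1.0, -0.027, 0.001, 23.113], [-0.002, 0.127, 0.992, 1179.02], [0.0, 0.0, 0.0, 1.0]] ['pixels', 'depth', 'fx', 'fy', 'cx', 'cy', 'cam_to_world']
scene 556.4500523761975 321.62786281688165 236.58292624751874 [[-0.515, -0.485, 0.707, 1456.578], [0.857, -0.296, 0.421, 575.953], [0.005, 0.823, 0.568, 798.005], [0.0, 0.0, 0.0, 1.0]] ['pixels', 'depth', 'fx', 'fy', 'cx', 'cy', 'cam_to_world']
{'time_s': 0.1, 'joint_positions': array([-1.27602702e+00,  2.76568702e-01,  1.50601160e+00, -1.33154117e-05,
        1.36068428e+00, -1.21004661e-01]), 'joint_velocities': array([ 0.00111201, -0.00122284, -0.00195321, -0.00062037, -0.00178452,
       -0.00164441]), 'effort': array([ 3.77606593e-04, -4.17700481e+01, -2.46405798e+01, -4.79065329e-04,
        5.84499969e-03, -1.16059674e-06]), 'position': array([ 232.09376942, -525.56997408,  230.50311091]), 'tool_rot': array([-8.32245813e-04,  9.78468581e-01,  2.06394133e-01, -7.90247110e-05]), 'force': array([-0.00229933,  0.24687517, -0.07773796]), 'wrist_torque': array([-0.02601375, -0.01771655,  0.10201591]), 'finger_force': 0.0, 'grip_width': 1.0023821918147218}
```

View pics/top0.png

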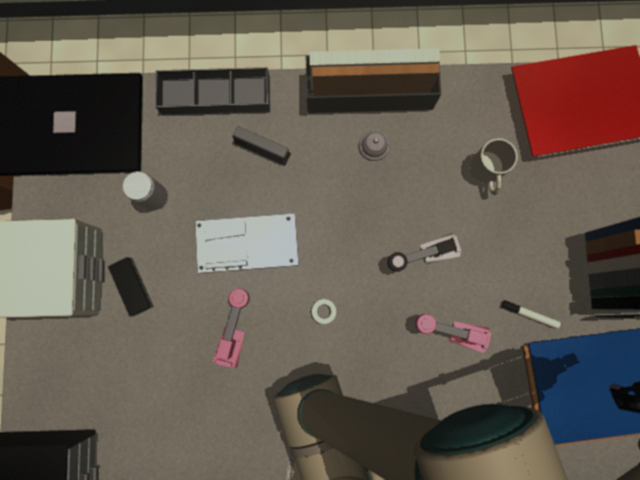

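View pics/scene0.png

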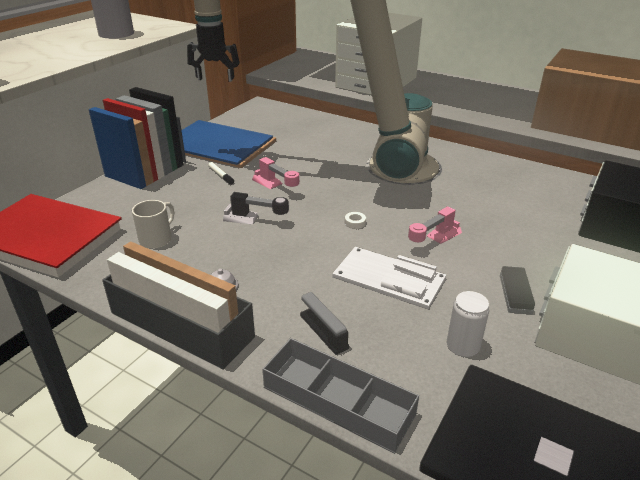

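The real camera is the black one with a steel shoe (top px 440,248; head at 398,261). The look-alikes are pink, at (228,350) and (460,333). The base is at (247,243), with its way on the left (+y) end and its deck on the right. Next I measure these and check the choice in a close crop.

```bash
python3 - <<'E'
from h import *
z=np.load("/tmp/top0.npz");W=z["W"];px=z["px"]
def rep(n,m):
    p=W[m]; r=cv2.minAreaRect(p[:,:2].astype(np.float32)); print(n,m.sum(),np.round(p.mean(0),1),"rect",np.round(r[0],1),np.round(r[1],1),round(r[2],2),"zmed",np.round(np.median(p[:,2]),1))
R=np.zeros((480,640),bool)
b=R.copy(); b[205:282,188:306]=1
rep("plate",b&(W[...,2]>7)&(W[...,2]<18))
rep("cheeks",b&(W[...,2]>22))
c=R.copy(); c[228:272,380:468]=1
rep("camlow",c&(W[...,2]>9)&(W[...,2]<30)); rep("stemtop",c&(W[...,2]>60)&(np.arange(640)[None]>432)); rep("head",c&(W[...,2]>55)&(np.arange(640)[None]<410))
rep("arm",c&(W[...,2]>50)&(np.arange(640)[None]>410)&(np.arange(640)[None]<432))
print("table z",np.nanmedian(W[290:300,350:400,2]))
cr=np.vstack([cv2.resize(px[205:285,185:305],(720,480//1),interpolation=cv2.INTER_CUBIC)[:300*2:2,:], cv2.resize(px[225:275,375:475],(720,360),interpolation=cv2.INTER_CUBIC)])
cv2.imwrite("pics/crop1.png",cr[...,::-1])
E
```

```text
plate 3770 [522.1 180.3  11.5] rect [522.1 197.3] [120.9 230.3] 2.91 zmed 11.4
cheeks 1258 [517.8 244.   27.9] rect [516.9 243. ] [106.5  92.8] 3.0 zmed 27.8
camlow 263 [ 495.2 -254.3   16.2] rect [ 497.  -246.9] [46.3 81.5] 14.76 zmed 13.9
stemtop 263 [ 494.5 -243.    68.5] rect [ 494.4 -241.5] [26.1 53.2] 15.89 zmed 68.9
head 328 [ 465.3 -141.1   69. ] rect [ 464.4 -142.3] [46.6 41.1] 78.17 zmed 69.2
arm 185 [ 480.1 -192.6   63.9] rect [ 480.2 -192.6] [18.  52.5] 16.41 zmed 63.9
table z -0.4418659227314947
```

View pics/crop1.png

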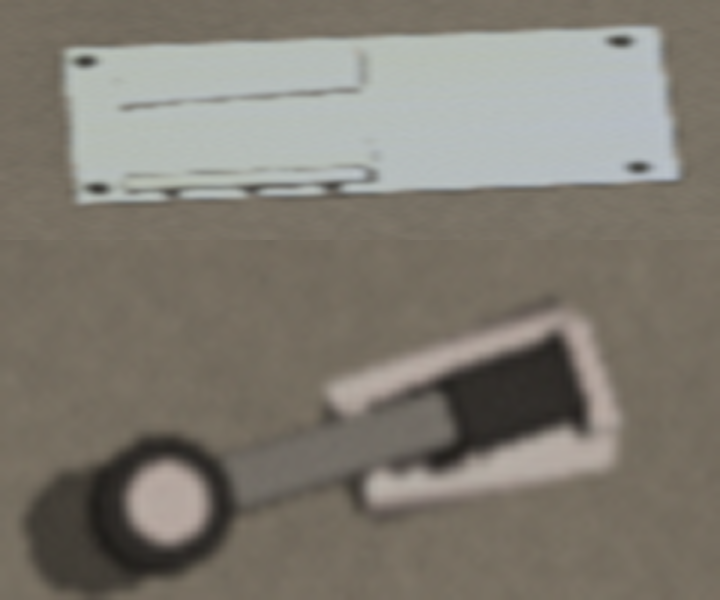

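The crop shows a black camera on a silver shoe, heel to the right and head to the left. The base's way is at the left, with the gib screws at the bottom (−world x) side, so base x points along about +world y.

- **Base:** origin (522,197), yaw 92.9°. The plate measures 230×121, as given.
- **Camera:** origin (496.6,-249), yaw 106.5°. The head is 112 mm away, as given.

I'll now move above the stem.

Emit:
{"fn": "servo_tool", "kwargs": {
  "increments": [
    [1.0,1.0,0,1.5,1],
    [2.0,2.1,0,3.2,1],
    [3.1,3.3,0,4.9,1],
    [4.3,4.5,0,6.6,1],
    [5.5,5.7,-0.4,8.3,1],
    [6.6,6.9,-0.8,10,1],
    [7.7,8.0,-1.2,11.7,1],
    [8.5,8.9,-1.6,13.3,1],
    [8.82,9.23,-2.0,13.78,1],
    [8.82,9.23,-2.0,13.78,1]
  ]
}}

```text
time_s: 1.35
position: [496.2, -248.5, 170.0]
tool_rot: [-0.001, 0.598, 0.801, -0.0]
force: [-0.3, -0.7, 0.1]
grip_width: 0.999
finger_force: 0.0
```

```bash
python3 - <<'E'
from h import *
c=shot("wrist","w1"); s=env.state(); print(s["position"],s["tool_rot"],s["force"],s["time_s"])
W=cloud(c); P=W.reshape(-1,3)
t=s["position"]; 
m=(np.hypot(P[:,0]-497,P[:,1]+249)<60)
for n,lo,hi in(("top",66,74),("low",10,17)):
    p=P[m&(P[:,2]>lo)&(P[:,2]<hi)].astype(np.float32)
    if len(p)>5: print(n,len(p),np.round(p.mean(0),1),cv2.minAreaRect(p[:,:2]))
E
```

```text
[ 496.19403993 -249.4656497   170.75389314] [-6.85866467e-04  5.98707659e-01  8.00967178e-01 -4.98178052e-04] [-0.35215208 -0.41014915 -0.15604933] 1.4Traceback (most recent call last):
  File "<stdin>", line 8, in <module>
cv2.error: OpenCV(4.12.0) /io/opencv/modules/imgproc/src/convhull.cpp:143: error: (-215:Assertion failed) total >= 0 && (depth == CV_32F || depth == CV_32S) in function 'convexHull'
```

View pics/w1.png

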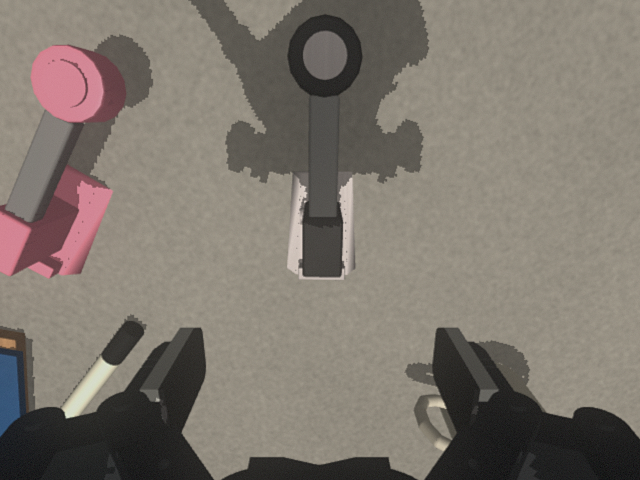

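The wrist view shows the stem at (323,248) and the head at (325,55), in line with the midpoint between the fingers (320). Yaw is good. I'll compute the residuals from the depth data.

```bash
python3 - <<'E'
from h import *
W=np.load("/tmp/w1.npz")["W"].astype(np.float32)
b=np.zeros((480,640),bool); b[:290,230:420]=1
for n,lo,hi in(("top",60,80),("low",6,18)):
  m=b&(W[...,2]>lo)&(W[...,2]<hi)
  for k,mm in(("near",m&(np.arange(480)[:,None]>217)),("far",m&(np.arange(480)[:,None]<100))):
    p=W[mm]
    if len(p)>20: print(n,k,len(p),np.median(p,0),cv2.minAreaRect(np.ascontiguousarray(p[:,:2])))
E
```

```text
top near 2377 [ 496.61588 -244.99313   71.05191] ((497.0320129394531, -246.17062377929688), (25.732973098754883, 40.298255920410156), 16.048776626586914)
top far 4892 [ 466.50775 -139.08878   71.3307 ] ((466.0068664550781, -139.65618896484375), (43.009315490722656, 41.28366470336914), 66.81085968017578)
low near 1005 [ 487.85965  -263.72556    13.116077] ((501.2235412597656, -262.7437438964844), (51.7414436340332, 46.59175109863281), 16.195507049560547)
```

Emit:
{"fn": "servo_tool", "kwargs": {
  "increments": [
    [0.02,0.07,-0.8,-0.05,1],
    [0.02,0.07,-1.8,-0.05,1],
    [0.02,0.07,-2.8,-0.05,1],
    [0.02,0.07,-3.6,-0.05,1],
    [0.02,0.07,-4.3,-0.05,1],
    [0.02,0.07,-4.6,-0.05,1],
    [0.02,0.07,-4.6,-0.05,1],
    [0.02,0.07,-4.6,-0.05,1]
  ]
}}

```text
time_s: 2.4
position: [498.0, -247.8, 34.3]
tool_rot: [0.001, 0.601, 0.799, 0.0]
force: [-0.1, -0.3, -0.3]
grip_width: 1.0
finger_force: 0.0
```

Emit:
{"fn": "servo_tool", "kwargs": {
  "increments": [
    [0,0,0,0,-0.2],
    [0,0,0,0,-0.4],
    [0,0,0,0,-0.6],
    [0,0,0,0,-0.8],
    [0,0,0,0,-1],
    [0,0,0,0,-1],
    [0,0,0,0,-1],
    [0,0,0,0,-1]
  ]
}}

```text
time_s: 3.4
position: [497.8, -247.1, 33.7]
tool_rot: [0.0, 0.6, 0.8, 0.0]
force: [0.5, 0.6, 5.6]
grip_width: 0.296
finger_force: 60.6
```

Gripped at 25 mm. Next I lift and carry it over the deck.

Emit:
{"fn": "servo_tool", "kwargs": {
  "increments": [
    [0,0,0.5,0,-1],
    [0,0,1.5,0,-1],
    [0,0,2.6,0,-1],
    [0.05,0.8,3.2,-0.1,-1],
    [0.15,2.2,3.2,-0.4,-1],
    [0.3,3.8,3.2,-0.7,-1],
    [0.4,5.4,3.2,-1.0,-1],
    [0.5,7.0,3.2,-1.3,-1],
    [0.6,8.6,3.2,-1.6,-1],
    [0.75,10.2,3.2,-1.9,-1]
  ]
}}

```text
time_s: 4.65
position: [518.7, 60.3, 128.9]
tool_rot: [-0.001, 0.677, 0.736, -0.001]
force: [1.6, 0.1, -4.1]
grip_width: 0.296
finger_force: 59.7
```

Emit:
{"fn": "servo_tool", "kwargs": {
  "increments": [
    [0.1,1.2,0,-0.15,-1],
    [0.15,2.1,0,-0.25,-1],
    [0.18,2.5,0,-0.3,-1],
    [0.18,2.61,-0.2,-0.3,-1],
    [0.18,2.61,-0.8,-0.3,-1],
    [0.18,2.61,-1.4,-0.3,-1],
    [0.18,2.61,-1.4,-0.3,-1],
    [0.18,2.61,-1.4,-0.3,-1]
  ]
}}

```text
time_s: 5.65
position: [525.7, 136.5, 87.6]
tool_rot: [0.0, 0.689, 0.725, 0.0]
force: [0.2, 0.1, -4.6]
grip_width: 0.298
finger_force: 59.7
```

```bash
python3 - <<'E'
from h import *
c=shot("wrist","w2"); shot("top","t2"); s=env.state(); print(s["position"],s["tool_rot"],s["force"],s["grip_width"],s["time_s"])
W=cloud(c).astype(np.float32)
M=(W[...,2]>7)&(W[...,2]<17)&(W[...,1]>60)
p=W[M]; print(np.median(p,0),cv2.minAreaRect(np.ascontiguousarray(p[:,:2])))
E
```

```text
[526.07798426 136.93086238  88.11377284] [6.02339781e-04 6.88504843e-01 7.25231243e-01 6.02736246e-04] [-0.10495136  0.32051196 -4.4653041 ] 0.2966617158555838 5.75
[553.9066   162.58185   13.072496] ((594.7532958984375, 181.04513549804688), (261.194580078125, 187.80950927734375), 2.9462363719940186)
```

View pics/w2.png

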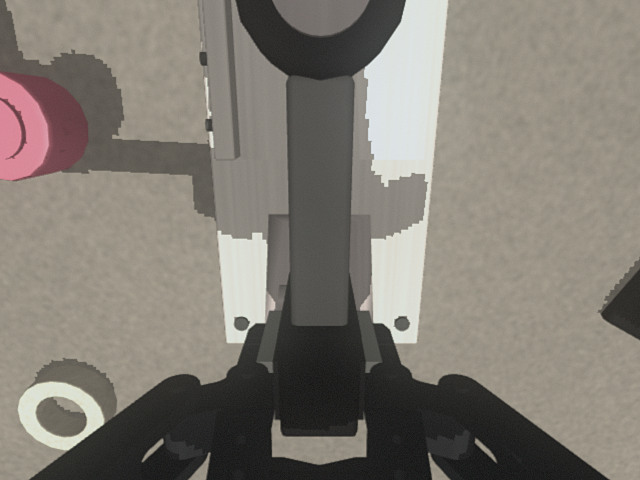

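The wrist view shows the camera in hand over the deck: toe edge at row 214 (cols 268–370), plate edges at about cols 220 and 430, gib at (225,80). I'll compute the lateral offset and yaw relative to the plate.

```bash
python3 - <<'E'
from h import *
W=np.load("/tmp/w2.npz")["W"]; px=np.load("/tmp/w2.npz")["px"]
Z=W[...,2]
# plate edge rows: first and last pixel at z 8..16 within range near plate
A=[];B=[]
for r in range(225,335,3):
    m=np.where((Z[r]>8)&(Z[r]<17)&(W[r,:,0]>440)&(W[r,:,0]<600))[0]
    if len(m)>20: A.append(W[r,m[0]]);B.append(W[r,m[-1]])
A=np.array(A);B=np.array(B); 
for n,e in(("L",A),("R",B)):
    f=np.polyfit(e[:,1],e[:,0],1); print(n,len(e),"x at y=137",np.polyval(f,137.),"slope deg",np.degrees(np.arctan(f[0])),"x@197",np.polyval(f,197.))
m=(Z>8)&(Z<17)&(np.abs(W[...,0]-522)<75); print("plate near edge y",np.percentile(W[...,1][m],[0.2,1]))
# shoe top
m=(Z>55)&(Z<78); m[:200]=0;m[270:]=0; m[:,:255]=0;m[:,385:]=0
r,cl=np.where(m); print(m.sum(),r.min() if m.any() else 0)
for q in range(216,262,6):
    k=np.where(m[q])[0]; 
    if len(k): print(q,k[0],k[-1],W[q,k[0]].round(1),W[q,k[-1]].round(1))
for q in (100,150,220,260,300):
    k=np.where((Z[q]>105)&(Z[q]<125)&(abs(np.arange(640)-320)<60))[0]
    if len(k): print("arm",q,k[0],k[-1],(W[q,k[0]]+W[q,k[-1]])/2)
# cheeks in wrist
m=(Z>22)&(Z<40)&(np.abs(W[...,0]-520)<60)&(W[...,1]>170); p=W[m]; print("cheek",m.sum(),p.min(0),p.max(0))
# same in top
W=np.load("/tmp/t2.npz")["W"].astype(np.float32);Z=W[...,2]
b=np.zeros(Z.shape,bool); b[205:282,188:306]=1
for lo,hi in((105,140),):
    p=W[b&(Z>lo)&(Z<hi)]; print("top hi",len(p),p.mean(0))
    for y in range(int(p[:,1].min()),int(p[:,1].max()),8):
        q=p[abs(p[:,1]-y)<4]; print(y,len(q),q[:,0].min().round(1),q[:,0].max().round(1),np.median(q[:,2]).round(1))
E
```

```text
L 37 x at y=137 467.1566687584404 slope deg -2.893488203939899 x@197 464.1240364767768
R 37 x at y=137 586.1767202867173 slope deg -2.7620921488375982 x@197 583.2820214041809
plate near edge y [83.05914927 88.27953016]
2334 214
216 269 369 [500.9 175.4  56.3] [545.7 177.6  56.1]
222 268 370 [500.4 172.4  55.7] [546.5 174.8  55.7]
228 268 369 [500.4 169.6  55.7] [546.3 172.   55.8]
234 268 369 [500.5 166.7  55.7] [546.4 169.4  56.6]
240 268 370 [500.5 164.   55.9] [547.3 166.2  55.4]
246 268 369 [500.5 160.9  55.5] [546.8 164.   57.6]
252 267 370 [500.1 158.2  56.1] [547.9 160.3  55.1]
258 267 370 [500.2 155.3  56.5] [548.  157.6  56. ]
arm 100 286 353 [520.99259835 223.50466931 118.00786069]
arm 150 287 352 [521.65143006 210.57713754 117.47847483]
arm 220 289 350 [522.69844824 190.83669615 118.16952115]
arm 260 290 348 [523.17238602 178.5935643  118.56825161]
arm 300 290 347 [523.67666458 165.07715732 117.97270538]
cheek 19129 [463.63072177 196.44202284  22.00883199] [573.91145456 269.98195703  35.96885635]
top hi 291 [516.2421  216.01677 119.41099]
123 2 498.3 499.3 135.0
131 4 494.1 498.4 131.6Traceback (most recent call last):
  File "<stdin>", line 30, in <module>
    return umr_minimum(a, axis, None, out, keepdims, initial, where)
ValueError: zero-size array to reduction operation minimum which has no identity
```

Emit:
{"fn": "servo_tool", "kwargs": {
  "increments": [
    [0.04,0,-0.4,0,-1],
    [0.04,0,-0.8,0,-1],
    [0.04,0,-1.1,0,-1],
    [0.04,0,-1.3,0,-1],
    [0.04,0,-1.3,0,-1],
    [0.04,0,-1.3,0,-1]
  ]
}}

```text
time_s: 6.5
position: [526.8, 137.3, 48.5]
tool_rot: [0.0, 0.688, 0.725, 0.0]
force: [0.2, -0.1, -4.4]
grip_width: 0.294
finger_force: 59.9
```

```bash
cat > m.py <<'E'
from h import *
import sys
def meas(f):
    c=shot("wrist",f); s=env.state(); print(s["position"].round(2),s["tool_rot"].round(4),s["force"].round(2),s["grip_width"],s["time_s"])
    W=cloud(c); Z=W[...,2]; px=c["pixels"].astype(int).sum(2)
    for r in range(205,300,8):
        m=np.where((Z[r]>7)&(Z[r]<18)&(abs(W[r,:,0]-524)<75))[0]
        h=np.where((Z[r]>18)&(Z[r]<60)&(abs(np.arange(640)-320)<85))[0]
        if len(m)>20: print(r,"plate",m[0],m[-1],W[r,m[0]].round(1),W[r,m[-1]].round(1),"mid",((W[r,m[0]]+W[r,m[-1]])/2).round(2))
        d=np.abs(np.diff(px[r,230:410])); k=np.where(d>25)[0]+230; print("   edges",k, W[r,k,0].round(1) if len(k)<14 else "")
    m=(Z>22)&(Z<40)&(np.abs(W[...,0]-520)<60)&(W[...,1]>170); p=W[m]; print("cheek",m.sum(),p.min(0),p.max(0))
meas(sys.argv[1])
E
python3 m.py w3
```

```text
[526.95 137.36  48.65] [3.000e-04 6.883e-01 7.254e-01 4.000e-04] [-0.75  0.85 -5.2 ] 0.29871677567110666 6.55
205 plate 189 450 [465.  178.2  12.4] [584.  184.4  12.2] mid [524.47 181.28  12.34]
   edges [287 288 350 351 389 390] [509.7 514.5 532.3 538.6 556.2 556.4]
213 plate 190 449 [465.5 174.7  13.5] [584.2 180.6  12.1] mid [524.86 177.66  12.77]
   edges [287 288 289 350 351 397 398 405 406 407] [509.8 510.2 514.9 532.5 539.1 560.1 560.5 563.7 564.3 564.6]
221 plate 191 448 [465.7 170.8  13. ] [583.9 177.1  13.3] mid [524.78 173.96  13.15]
   edges [267 268 287 288 350] [500.6 501.7 510.9 511.3 537.4]
229 plate 192 447 [465.7 166.8  12.3] [584.3 173.   12.4] mid [525.03 169.91  12.32]
   edges [266 267 268 288 289 349 350 370] [500.1 500.7 501.6 511.5 515.1 532.6 537.5 548. ]
237 plate 193 446 [466.6 163.5  14.2] [584.5 169.1  12.3] mid [525.54 166.33  13.29]
   edges [266 267 288 289 349 350 370] [500.5 500.8 511.6 515.1 532.8 537.8 548.1]
245 plate 193 446 [465.8 158.9  12.2] [585.  165.3  12.6] mid [525.39 162.1   12.41]
   edges [266 267 288 289 349 370] [500.4 501.1 511.7 5
[... 437 characters left out ...]
526.39 150.11  12.78]
   edges [265 266 288 289 348 371] [499.9 500.7 512.  512.5 533.3 550.5]
277 plate 197 442 [467.4 143.3  13.8] [585.9 148.7  11.9] mid [526.63 145.98  12.84]
   edges [240 241 256 257 265 266 287 288 289 290 347 348 349 350 369 371 372 378
 379 402 403 404 405] 
285 plate 198 441 [467.5 138.8  13. ] [585.3 145.3  13.9] mid [526.37 142.02  13.46]
   edges [261 262 265 266 278 279 285 286 289 290 347 348 350 351 371 372] 
293 plate 198 440 [467.2 134.4  12.8] [585.7 140.7  13.1] mid [526.45 137.54  13.  ]
   edges [264 265 266 267 268 277 284 285 290 347 348 352 353 369 371 372] 
cheek 28959 [463.62321341 170.00662624  22.00125808] [573.76279176 262.18103028  35.7250132 ]
```

View pics/w3.png

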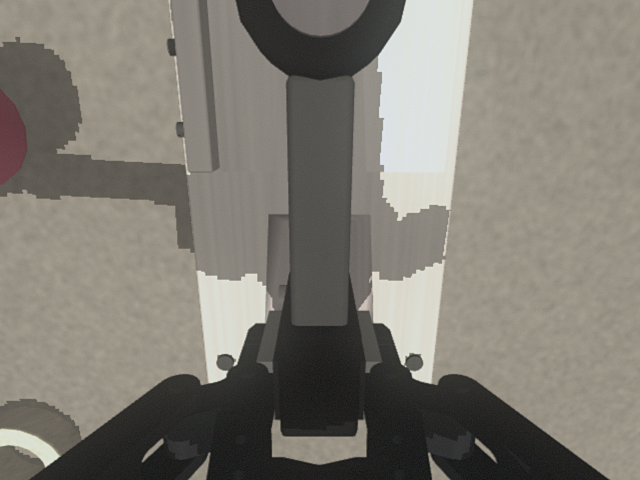

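The toe is at (268–370,214) and the plate edges at that depth are symmetric to within 0.6 mm. The gib is ahead on the left, and the camera head passes above the cheeks. I'll set the shoe down with a +0.6 mm x correction.

Emit:
{"fn": "servo_tool", "kwargs": {
  "increments": [
    [0.02,0,-0.05,0,-1],
    [0.02,0,-0.08,0,-1],
    [0.02,0,-0.1,0,-1],
    [0.02,0,-0.1,0,-1]
  ]
}}

```text
time_s: 7.05
position: [527.2, 137.2, 45.7]
tool_rot: [0.0, 0.688, 0.725, 0.0]
force: [-0.5, -0.2, -1.2]
grip_width: 0.299
finger_force: 60.4
```

It is resting on the deck (3 N taken). Now I slide it along the way towards the mouth.

Emit:
{"fn": "servo_tool", "kwargs": {
  "increments": [
    [-0.01,0.2,-0.01,0,-1],
    [-0.02,0.4,-0.01,0,-1],
    [-0.03,0.6,-0.01,0,-1],
    [-0.04,0.75,-0.01,0,-1],
    [-0.045,0.9,-0.01,0,-1],
    [-0.05,1.0,-0.01,0,-1],
    [-0.05,1.0,-0.01,0,-1]
  ]
}}

```text
time_s: 7.92
position: [526.3, 167.9, 45.7]
tool_rot: [0.0, 0.688, 0.726, 0.001]
force: [0.3, -1.6, 5.7]
grip_width: 0.295
finger_force: 61.2
```

Emit:
{"fn": "servo_tool", "kwargs": {
  "increments": [
    [-0.01,0.15,0,0,-1],
    [-0.015,0.3,0,0,-1],
    [-0.022,0.45,0,0,-1],
    [-0.03,0.6,0,0,-1],
    [-0.038,0.75,0,0,-1],
    [-0.045,0.9,0,0,-1],
    [-0.045,0.9,0,0,-1]
  ]
}}

```text
time_s: 8.8
position: [524.8, 195.1, 45.7]
tool_rot: [0.0, 0.688, 0.725, 0.001]
force: [0.2, -0.1, 4.0]
grip_width: 0.292
finger_force: 61.3
```

```bash
python3 - <<'E'
from h import *
c=shot("wrist","w4"); t=shot("top","t4"); s=env.state(); print(s["position"],s["force"],s["wrist_torque"])
a=cv2.resize(t["pixels"][205:285,185:305],(720,480),interpolation=cv2.INTER_CUBIC); cv2.imwrite("pics/t4c.png",a[...,::-1])
E
```

```text
[524.79649624 195.11757923  45.65481475] [-0.09524951 -0.89062709  4.78205467] [-0.19848864  0.10143283  0.03501579]
```

View pics/w4.png

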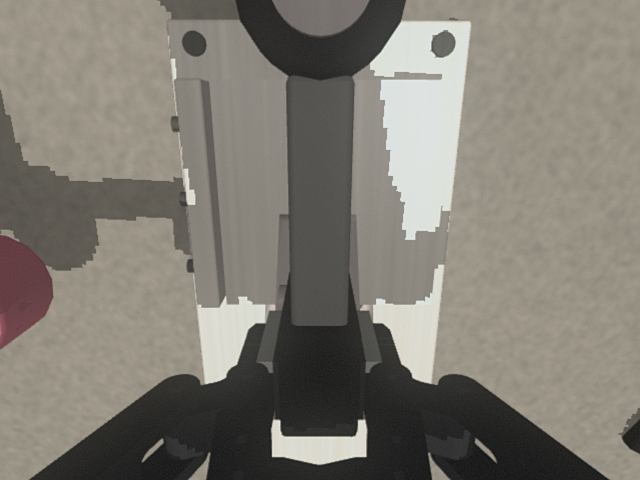

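The toe is inside the mouth: the shoe shows between the cheeks at cols 278–356, row 215, and forces are low. The camera origin is at base x of about −2, before any binding. I'll release and rise, checking clearance of the wrist camera for the low push.

Emit:
{"fn": "servo_tool", "kwargs": {
  "increments": [
    [0,0,0,0,0],
    [0,0,0,0,0.6],
    [0,0,0,0,1],
    [0,0,0,0,1],
    [0,0,0,0,1],
    [0,0,0,0,1]
  ]
}}

```text
time_s: 9.65
position: [524.3, 194.3, 45.0]
tool_rot: [0.0, 0.688, 0.725, 0.0]
force: [0.4, -0.4, -0.1]
grip_width: 0.998
finger_force: 0.0
```

Emit:
{"fn": "servo_tool", "kwargs": {
  "increments": [
    [0,0,0.4,0,1],
    [0,0,1.2,0,1],
    [0,0,2.2,0,1],
    [0,0,3.2,0,1],
    [0,0,4.0,0,1],
    [0,0,4.0,0,1],
    [0,0,4.0,0,1]
  ]
}}

```text
time_s: 10.52
position: [523.7, 194.1, 164.5]
tool_rot: [-0.0, 0.688, 0.725, -0.0]
force: [-0.3, 0.5, 0.7]
grip_width: 1.0
finger_force: 0.0
```

```bash
python3 - <<'E'
from h import *
c=shot("wrist","w5"); shot("top","t5"); s=env.state(); print(s["position"],s["tool_rot"],s["force"],s["grip_width"]); M=np.array(c["cam_to_world"]); print("cam-TCP",M[:3,3]-s["position"])
W=cloud(c).astype(np.float32);Z=W[...,2]
for n,lo,hi in(("stem+arm",70,95),("tab",32,45)):
  m=(Z>lo)&(Z<hi)&(abs(W[...,0]-522)<40)&(W[...,1]<(216 if n!="tab" else 175)); p=W[m]
  if len(p)>20: print(n,len(p),cv2.minAreaRect(np.ascontiguousarray(p[:,:2])),p.min(0),p.max(0))
m=(Z>70)&(Z<92)&(W[...,1]>270)&(abs(W[...,0]-515)<40); p=W[m]; print("head",len(p),cv2.minEnclosingCircle(np.ascontiguousarray(p[:,:2])))
E
```

```text
[523.40283824 194.04508872 163.80263359] [-6.63845015e-04  6.88343915e-01  7.25383468e-01 -1.01906907e-03] [-0.35167712 -0.03208318  1.06378812] 1.000417951230592
cam-TCP [ -4.31732623  83.83223378 144.33155152]
stem+arm 2758 ((524.0526733398438, 196.28616333007812), (26.051977157592773, 40.02377700805664), 3.0474178791046143) [510.37665 175.8587   70.27577] [537.5888  215.99129  85.14383]
tab 153 ((525.6793823242188, 160.8201141357422), (35.514400482177734, 10.090066909790039), 2.910539388656616) [507.7226  154.92093  32.11677] [543.5292   166.51056   40.504456]
head 6722 ((519.6942749023438, 298.60748291015625), 29.751787185668945)
```

View pics/w5.png

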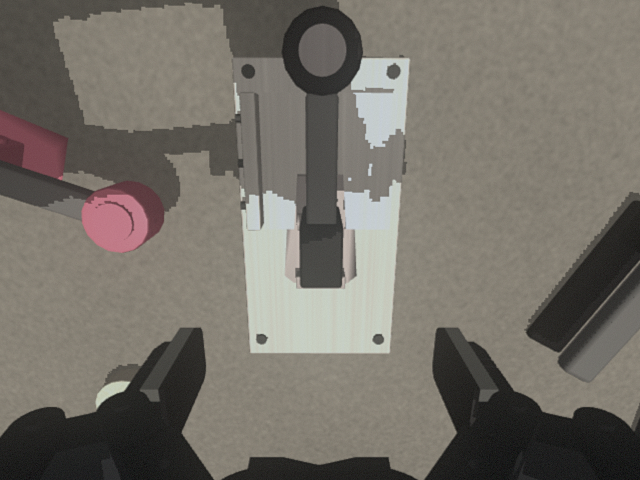

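The view shows the shoe started straight in the mouth, with the stem at (321,250), heel tab at (320,285) and head at (322,50). Measurements: yaw 93.05°, tab at (525.7,160.8), back face at y of about 155.8. Next: back off, shut the fingers, and descend behind the heel.

Emit:
{"fn": "servo_tool", "kwargs": {
  "increments": [
    [0.03,-0.6,0,0,0],
    [0.07,-1.4,0,0,-1],
    [0.11,-2.14,0,0,-1],
    [0.11,-2.14,0,0,-1],
    [0.11,-2.14,-0.8,0,-1],
    [0.11,-2.14,-1.8,0,-1],
    [0.11,-2.14,-2.8,0,-1],
    [0.11,-2.14,-3.8,0,-1],
    [0.11,-2.14,-4.5,0,-1],
    [0.11,-2.14,-4.83,0,-1]
  ]
}}

```text
time_s: 11.88
position: [526.7, 130.1, 18.7]
tool_rot: [-0.001, 0.688, 0.725, -0.001]
force: [0.3, -0.0, 0.4]
grip_width: -0.002
finger_force: 0.0
```

Emit:
{"fn": "servo_tool", "kwargs": {
  "increments": [
    [0,0,0,0,-1],
    [0,0,0,0,-1],
    [-0.01,0.2,0,0,-1],
    [-0.01,0.3,0,0,-1],
    [-0.01,0.3,0,0,-1]
  ]
}}

```text
time_s: 12.5
position: [527.4, 139.5, 20.4]
tool_rot: [0.0, 0.688, 0.726, 0.0]
force: [0.0, -0.2, 0.4]
grip_width: 0.003
finger_force: 0.0
```

Emit:
{"fn": "servo_tool", "kwargs": {
  "increments": [
    [-0.003,0.06,0,0,-1],
    [-0.006,0.12,0,0,-1],
    [-0.009,0.18,0,0,-1],
    [-0.012,0.24,0,0,-1],
    [-0.015,0.3,0,0,-1],
    [-0.018,0.36,0,0,-1],
    [-0.02,0.4,0,0,-1],
    [-0.02,0.4,0,0,-1]
  ]
}}

```text
time_s: 13.5
position: [526.7, 151.3, 20.1]
tool_rot: [-0.0, 0.688, 0.725, 0.0]
force: [0.4, 0.4, -0.8]
grip_width: 0.0
finger_force: 0.1
```

Emit:
{"fn": "servo_tool", "kwargs": {
  "increments": [
    [-0.002,0.04,0,0,-1],
    [-0.004,0.08,0,0,-1],
    [-0.006,0.12,0,0,-1],
    [-0.008,0.16,0,0,-1]
  ]
}}

```text
time_s: 14.0
position: [526.4, 155.9, 20.1]
tool_rot: [0.0, 0.688, 0.725, -0.0]
force: [-0.4, -1.0, 0.6]
grip_width: 0.001
finger_force: 0.6
```

Emit:
{"fn": "servo_tool", "kwargs": {
  "increments": [
    [-0.002,0.03,0,0,-1],
    [-0.004,0.07,0,0,-1],
    [-0.005,0.1,0,0,-1],
    [-0.005,0.1,0,0,-1]
  ]
}}

```text
time_s: 14.5
position: [526.3, 159.0, 20.1]
tool_rot: [-0.0, 0.688, 0.725, 0.0]
force: [0.2, -0.4, -0.3]
grip_width: -0.001
finger_force: 0.2
```

Emit:
{"fn": "servo_tool", "kwargs": {
  "increments": [
    [-0.001,0.03,0,0,-1],
    [-0.003,0.06,0,0,-1],
    [-0.003,0.06,0,0,-1]
  ]
}}

```text
time_s: 14.88
position: [526.2, 160.8, 20.1]
tool_rot: [-0.0, 0.688, 0.725, 0.0]
force: [1.1, -0.1, -0.7]
grip_width: 0.002
finger_force: 0.3
```

Emit:
{"fn": "servo_tool", "kwargs": {
  "increments": [
    [-0.001,0.03,0,0,-1],
    [-0.003,0.06,0,0,-1],
    [-0.003,0.06,0,0,-1]
  ]
}}

```text
time_s: 15.25
position: [526.2, 162.6, 20.1]
tool_rot: [0.0, 0.688, 0.725, 0.0]
force: [0.2, -0.5, -1.1]
grip_width: 0.003
finger_force: 0.3
```

Emit:
{"fn": "servo_tool", "kwargs": {
  "increments": [
    [-0.001,0.03,0,0,-1],
    [-0.003,0.06,0,0,-1],
    [-0.003,0.06,0,0,-1]
  ]
}}

```text
time_s: 15.62
position: [526.0, 164.4, 20.1]
tool_rot: [-0.0, 0.688, 0.725, 0.0]
force: [-0.1, -1.1, -1.0]
grip_width: -0.002
finger_force: 0.3
```

Emit:
{"fn": "servo_tool", "kwargs": {
  "increments": [
    [-0.001,0.03,0,0,-1],
    [-0.003,0.06,0,0,-1],
    [-0.003,0.06,0,0,-1]
  ]
}}

```text
time_s: 16.0
position: [526.0, 166.2, 20.1]
tool_rot: [-0.0, 0.688, 0.725, 0.0]
force: [0.1, -0.3, -0.5]
grip_width: -0.001
finger_force: 0.3
```

Emit:
{"fn": "servo_tool", "kwargs": {
  "increments": [
    [-0.001,0.03,0,0,-1],
    [-0.003,0.06,0,0,-1],
    [-0.004,0.08,0,0,-1],
    [-0.004,0.08,0,0,-1]
  ]
}}

```text
time_s: 16.5
position: [525.8, 168.6, 20.1]
tool_rot: [-0.0, 0.688, 0.725, 0.0]
force: [-0.2, -0.9, 0.3]
grip_width: 0.003
finger_force: 0.4
```

```bash
python3 - <<'E'
from h import *
c=shot("top","t6"); s=env.state(); print(s["position"],s["force"])
W0=np.load("/tmp/t5.npz")["W"].astype(np.float32);W=cloud(c).astype(np.float32)
for w in(W0,W):
    Z=w[...,2]; m=(Z>72)&(Z<92)&(w[...,1]>265)&(w[...,1]<350)&(abs(w[...,0]-515)<45); p=w[m]; print("head",len(p),p.mean(0),p[:,1].max())
E
```

```text
[525.83562941 168.57627281  20.14920087] [ 0.10013405 -0.33470326  0.3162815 ]
head 370 [516.7878  299.05356  80.64134] 325.24588
head 322 [514.4149   325.7869    81.506714] 349.66147
```

The head has moved about 26 mm, so contact is real and the origin is about 24 mm past the mouth. I'll keep pushing.

Emit:
{"fn": "servo_tool", "kwargs": {
  "increments": [
    [-0.001,0.03,0,0,-1],
    [-0.003,0.06,0,0,-1],
    [-0.004,0.08,0,0,-1],
    [-0.004,0.08,0,0,-1]
  ]
}}

```text
time_s: 17.05
position: [525.6, 170.9, 20.1]
tool_rot: [-0.0, 0.688, 0.725, -0.0]
force: [-0.1, -0.7, -0.1]
grip_width: -0.0
finger_force: 0.6
```

Emit:
{"fn": "servo_tool", "kwargs": {
  "increments": [
    [-0.001,0.03,0,0,-1],
    [-0.003,0.06,0,0,-1],
    [-0.004,0.08,0,0,-1],
    [-0.004,0.08,0,0,-1]
  ]
}}

```text
time_s: 17.55
position: [525.5, 173.3, 20.1]
tool_rot: [-0.0, 0.688, 0.725, 0.0]
force: [-0.7, -1.3, 0.5]
grip_width: 0.005
finger_force: 0.6
```

Emit:
{"fn": "servo_tool", "kwargs": {
  "increments": [
    [-0.001,0.03,0,0,-1],
    [-0.003,0.06,0,0,-1],
    [-0.003,0.06,0,0,-1]
  ]
}}

```text
time_s: 17.92
position: [525.6, 175.2, 20.1]
tool_rot: [0.0, 0.688, 0.725, 0.0]
force: [-0.2, -1.0, 0.2]
grip_width: -0.001
finger_force: 0.5
```

Emit:
{"fn": "servo_tool", "kwargs": {
  "increments": [
    [-0.001,0.03,0,0,-1],
    [-0.003,0.06,0,0,-1],
    [-0.003,0.06,0,0,-1]
  ]
}}

```text
time_s: 18.3
position: [525.4, 176.9, 20.1]
tool_rot: [0.0, 0.688, 0.725, 0.0]
force: [-1.2, -0.9, -0.5]
grip_width: 0.004
finger_force: 0.8
```

Emit:
{"fn": "servo_tool", "kwargs": {
  "increments": [
    [-0.001,0.03,0,0,-1],
    [-0.003,0.06,0,0,-1],
    [-0.003,0.06,0,0,-1]
  ]
}}

```text
time_s: 18.68
position: [525.3, 177.6, 20.1]
tool_rot: [0.001, 0.688, 0.726, -0.001]
force: [-0.3, -6.0, 1.0]
grip_width: 0.002
finger_force: 2.9
```

Binding begins (6 N). I'll continue in small steps.

Emit:
{"fn": "servo_tool", "kwargs": {
  "increments": [
    [-0.001,0.02,0,0,-1],
    [-0.001,0.03,0,0,-1],
    [-0.001,0.03,0,0,-1]
  ]
}}

```text
time_s: 19.05
position: [525.3, 177.8, 20.1]
tool_rot: [0.001, 0.688, 0.726, -0.001]
force: [-0.2, -8.6, 1.6]
grip_width: -0.0
finger_force: 4.0
```

Emit:
{"fn": "servo_tool", "kwargs": {
  "increments": [
    [-0.001,0.02,0,0,-1],
    [-0.002,0.035,0,0,-1],
    [-0.002,0.035,0,0,-1],
    [-0.002,0.035,0,0,-1]
  ]
}}

```text
time_s: 19.55
position: [525.3, 178.2, 20.2]
tool_rot: [0.001, 0.688, 0.726, -0.002]
force: [0.3, -10.0, 1.6]
grip_width: 0.001
finger_force: 5.0
```

Emit:
{"fn": "servo_tool", "kwargs": {
  "increments": [
    [-0.001,0.02,0,0,-1],
    [-0.002,0.03,0,0,-1],
    [-0.002,0.03,0,0,-1],
    [-0.002,0.03,0,0,-1]
  ]
}}

```text
time_s: 20.05
position: [525.2, 178.5, 20.2]
tool_rot: [0.002, 0.688, 0.726, -0.002]
force: [0.0, -11.6, 0.4]
grip_width: -0.004
finger_force: 6.0
```

Emit:
{"fn": "servo_tool", "kwargs": {
  "increments": [
    [-0.001,0.02,0,0,-1],
    [-0.001,0.02,0,0,-1],
    [-0.001,0.02,0,0,-1],
    [-0.001,0.02,0,0,-1]
  ]
}}

```text
time_s: 20.55
position: [525.2, 178.7, 20.2]
tool_rot: [0.002, 0.687, 0.726, -0.002]
force: [1.1, -12.7, 1.4]
grip_width: 0.003
finger_force: 6.5
```

12.7 N along the way, and it has wedged. I'll back off gently, rise clear and look.

Emit:
{"fn": "servo_tool", "kwargs": {
  "increments": [
    [0.002,-0.05,0,0,-1],
    [0.005,-0.1,0,0,-1],
    [0.01,-0.2,0,0,-1],
    [0.03,-0.6,0,0,-1],
    [0.06,-1.2,0,0,-1],
    [0.08,-1.6,0.5,0,-1],
    [0.08,-1.6,1.5,0,-1],
    [0.08,-1.6,3.0,0,-1],
    [0.08,-1.6,4.5,0,-1],
    [0.08,-1.6,4.5,0,-1]
  ]
}}

```text
time_s: 21.8
position: [530.6, 133.8, 160.2]
tool_rot: [0.003, 0.689, 0.725, 0.004]
force: [-0.3, -1.0, -1.2]
grip_width: 0.001
finger_force: 0.0
```

```bash
python3 - <<'E'
from h import *
c=shot("wrist","w7"); s=env.state(); print(s["position"],s["force"],s["time_s"])
W=cloud(c).astype(np.float32);Z=W[...,2]
m=(Z>80)&(Z<86)&(abs(W[...,0]-522)<40)&(W[...,1]<248); p=W[m]; print("stem",len(p),cv2.minAreaRect(np.ascontiguousarray(p[:,:2])),"z",np.median(p[:,2]))
m=(Z>34)&(Z<45)&(abs(W[...,0]-522)<40)&(W[...,1]<206); p=W[m]; print("tab",len(p),cv2.minAreaRect(np.ascontiguousarray(p[:,:2])),"z",np.median(p[:,2]))
m=(Z>80)&(Z<90)&(W[...,1]>300)&(abs(W[...,0]-515)<45); p=W[m]; print("head",len(p),p.mean(0))
E
```

```text
[528.88675053 133.62288624 157.87682657] [-0.62419183  1.3226732   0.37691482] 21.85
stem 3946 ((521.6805419921875, 229.64581298828125), (25.98077392578125, 37.84368133544922), 2.7088449001312256) z 82.93624
tab 937 ((523.4901733398438, 195.23191833496094), (35.656532287597656, 10.294485092163086), 2.9700634479522705) z 38.95056
head 0 [nan nan nan]<stdin>:6: RuntimeWarning: Mean of empty slice.
  ret = um.true_divide(
```

View pics/w7.png

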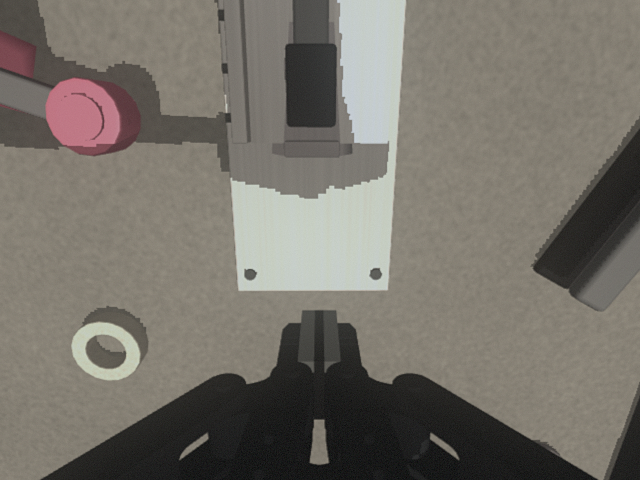

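The shoe sits straight in the way: heel tab at (312,148) level with the mouth, stem at (311,85), yaw 92.8–93° against the base's 92.9°, and sole flat judging by the heights. The robot is clear.

```bash
python3 -c "
from plant import env
print(env.hand_in())"
```

```text
the job is handed in; nothing more can be done
None
```

The document camera is wedged straight in the way with a push of about 12.7 N low on the heel tab, then released; I've handed the job in, and no verdict came back.

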